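# Sort the inspected car modules into the clip-in pass nest and the reject nest

## Task

Sort the two inspected modules by the shape of the white tag on their lids: press the one with the round tag fully home into the nest with the round mark until both sprung catches snap over its ears, and set the one with the long bar tag flat into the plain nest with the bar mark. Set them down, do not drop them, and leave the module without a tag and the other things on the bench where they are.

Things in the scene. Friction and masses are not known exactly. Their poses are not given: they have to be found in the camera images.
- module_round_center (a point): Passed module: black housing 50 x 74 x 36 mm (x, y, z), about 150 g, with an ear 46 wide, 10 long and 6 thick at the foot of each end (94 mm over the ears, along y), flat on the bench. Its lid has a round white tag, 32 mm across. Point: its centre, 18 mm above its underside; y along its length, z up; the two ends are alike.
- module_bar_center (a point): Rejected module: black housing 50 x 74 x 36 mm (x, y, z), about 150 g, with an ear 46 wide, 10 long and 6 thick at the foot of each end (94 mm over the ears, along y), flat on the bench. Its lid has a long white bar tag, 60 x 11 mm. Point: its centre, 18 mm above its underside; y along its length, z up; the two ends are alike.
- module_bare_center (a point): Module not yet inspected, to be left alone: black housing 50 x 74 x 36 mm (x, y, z), about 150 g, with an ear 46 wide, 10 long and 6 thick at the foot of each end (94 mm over the ears, along y), flat on the bench. No tag on its lid. Point: its centre, 18 mm above its underside; y along its length, z up; the two ends are alike.
- pass_nest_floor (a point): Pass nest, with a sprung steel catch at each end. Fixed dark plate 156 long (y), 8 thick. Pocket 98 (y) x 54 mm (x), 2 mm of play all round a module, between grey guides up to 16 mm above its floor that flare outward 5 mm at the top; the long sides are open over the middle 50 mm for fingers. Point: centre of the pocket floor, 8 mm above the bench; y along the pocket, z up.
- reject_nest_floor (a point): Reject nest, without catches. Fixed dark plate 156 long (y), 8 thick. Pocket 98 (y) x 54 mm (x), 2 mm of play all round a module, between grey guides up to 16 mm above its floor that flare outward 5 mm at the top; the long sides are open over the middle 50 mm for fingers. Point: centre of the pocket floor, 8 mm above the bench; y along the pocket, z up.
- pass_nest_mark (a point): round white mark, 28 mm across, on the pass nest's plate, 51 mm to +x of the pocket centre
- reject_nest_mark (a point): white bar mark, 60 x 11 mm, on the reject nest's plate, 51 mm to +x of the pocket centre
- clip_left (a joint): Sprung catch at the +y end of the pass nest: 0 m at rest, grows to 0.009 as it is pushed outward. Its nose reaches 4.5 mm over the ear of a module, underside 7 mm above the pocket floor, slope up to 25 mm. A module pressed straight down pushes both out (about 8 to 14 N in all); they spring back over the ears when it is on the floor.
- clip_right (a joint): Sprung catch at the -y end of the pass nest: 0 m at rest, grows to 0.009 as it is pushed outward. Its nose reaches 4.5 mm over the ear of a module, underside 7 mm above the pocket floor, slope up to 25 mm. A module pressed straight down pushes both out (about 8 to 14 N in all); they spring back over the ears when it is on the floor.
- spool: bystander: dark steel solder spool, 48 mm across, 40 mm high, between the nests; origin under its centre
- capacitor: bystander: aluminium can capacitor, 26 mm across, 40 mm high, standing among the modules; origin under its centre
- jar: bystander: small amber jar, 30 mm across, 45 mm high, standing among the modules; origin under its centre
- screwdriver: bystander: screwdriver lying on the right of the bench
- tweezers: bystander: steel tweezers, 110 mm long, lying on the left of the bench
- multimeter: bystander: black multimeter 180 x 85 x 35 mm lying on the left, origin under its centre

How it is judged:
By the outcome, as a careful person would: the job done as asked, in the order asked, and still so for the second after the job is handed in, with the robot touching nothing.
It also fails if it takes over 54 s, if anything falls off the work surface, if the arm or the gripper's body presses on something with over 40 N, if the wrist force passes 120 N, or if a joint passes its speed limit or range.

## Robot

A 6-joint arm with a two-finger parallel gripper is mounted at the origin on the work surface. World frame = base frame: x ahead of the robot, y to its left, z up, the work surface at z = 0. Lengths are in m, angles in degrees, forces in N, time in s.
With the tool pointing down it reaches from about 0.35 to 0.875 m from the base axis. Payload 4.2 kg.
Tool frame: the origin (TCP) lies midway between the tips of the shut fingers; the grasp point (between the pads) lies 19 mm behind it; z points along the fingers, y is the direction in which the jaws open and shut (so a half turn about z gives the same grasp; the last joint's range is limited). The gripper opens to 87 mm and grips with 3 to 60 N. Pads are 19 mm wide; open, the fingers measure 117 mm over their backs; the gripper's body (75 mm by 190 mm) begins 51 mm behind the grasp point.
Start: joints at [-56.803, 22.042, 0.453, 0, -68.411, -14.817], TCP at [0.197, -0.593, 0.223] pointing down, gripper open.
Joint ranges: [-179.83, 179.83], [-69.29, 118.12], [-61.27, 80.66], [-181.25, 117.63], [-171.15, -9.14], [-177.46, 177.46]. Speed limits (degrees/s): [159.86, 159.86, 180, 180, 180, 180].

## Interface

Orientations are given as a 3x3 rotation matrix whose columns are the frame's x, y, z axes.
In Python, from station import r gives the robot as it stands.
- The arm moves only by the tool carry_out, never from a script. Its argument "steps" is a list of rows, each a list of 2 entries, a list of its own where there are three numbers: the shift along the tool's x, y, z in cm, then the turn about the tool's z in degrees. In form: [[[x, y, z], twist], ...]. A call has 1 to 20 rows; each row is the pose to reach, as a shift and turn from the pose measured when the call began, along the tool's axes at that moment; what a row does not reach only later rows make up. A row lasts 1/10 s, in which the tool goes at most 50 mm and 8.59 degrees, less where a joint would pass 70% of its speed; a pose out of reach is approached as far as the arm can. A call with a gripper value outside its range is refused whole. "gripper" is the gripper's target within -1 to 1 (fully open at 1, half-way at 0, shut at -1), set as the call begins (left out, the last holds). The fingers move at their own pace and stop on an object; the grip force is fixed at half the most. Time passes only in rows, so rows that repeat a pose let the fingers close. It gives the time, the measured TCP pose, the force and the opening at its end, in the units of the state.
- r.sense(): the state, without advancing time (a new reading comes with each control period).
- r.capture(name): name is "scene" or "top" or "wrist"; returns the picture (420x560x3 uint8, red, green, blue); there is no depth.
- r.calibration(name): a dict with "camera_matrix" (3x3 intrinsics, pixels), "world_from_camera" (4x4, takes a point from camera to world coordinates). Camera axes: x right, y up, looking along -z (the intrinsics and any distortion apply to the point x, -y, -z); pixel columns grow to the right and rows downward; lengths in m; the calibration is good to about 2 mm. A picture is of the moment at which its call begins: read the wrist's pose just before it. calibration takes no time and is no camera call; for the wrist camera it gives the pose at the moment of the call.
- r.finish_job(): hands the job in, once; it reports no verdict.
Trained networks look in the newest picture that a camera, given by its name, has taken for a name from the list of things; names that differ only in an ending like _2 or _b are one class to them, and where a whole thing is asked for, a point or a joint stands for the part that bears it (a point fixed in the world has none). Each returns a list of dicts, best first, with "confidence" (0 to 1); they miss things now and then, are a little off and sometimes report something else, mostly with a low value. They report only what shows in the picture. A call takes as long as a camera call.
- r.cut_out(camera, target): "pixels" (420x560 bool, what is visible of it).
- r.place_of(camera, target): "centre" ([x, y, z] in m, in world coordinates, good to about 4 mm: a listed point, or the origin of a listed thing).
The state is a dict: "time_s": time; "joints": joint angles; "joint_velocities": joint speeds; "effort": joint torques, N m; "tcp_pos": TCP position; "ee_rot": TCP orientation; "wrist_force": force on the tool from outside, world axes, zero at the start; "moment": the same for the moment, N m; "gripper_width": opening from 0.0 (shut) to 1.0 (fully open).
Only numpy, scipy, OpenCV 4.12 (cv2) and the standard library are available. Lean on these libraries where they do the work, as an engineer would, in place of code of your own. Each camera call takes 0.05 s, during which the arm holds its last target. There are 200 camera calls.

## Working session

There is one attempt and no reset: what is moved stays moved. The work goes in short steps, Python scripts to look and compute and a tool call to move; the robot and the scene stay as the last step left them, time stands still between calls to the robot, and variables do not carry over. Pictures are saved under pics/ and viewed, about 8 in all and at most 12, crops included, and the job is handed in when it is done.

Besides the shell and the picture viewer there is one more tool, called in YAML: its name, and indented under it one key for each argument. carry_out: Moves the arm, as the interface text tells. Its arguments: {"type":"object","properties":{"steps":{"type":"array","items":{"type":"array"}},"gripper":{"type":"number"}},"required":["steps"]}

```bash
ls; mkdir -p pics
python3 - <<'E'
from station import r
import cv2,numpy as np
for c in ["top","scene"]:
    im=r.capture(c); cv2.imwrite(f"pics/{c}0.png",im[:,:,::-1])
    if c=="top":
        for n in ["module_round_center","module_bar_center","module_bare_center","pass_nest_floor","reject_nest_floor","pass_nest_mark","reject_nest_mark","spool","capacitor","jar"]:
            print(n,[(np.round(d["centre"],4).tolist(),round(d["confidence"],2)) for d in r.place_of(c,n)][:3])
s=r.sense();print(s)
k=r.calibration("top");print(k)
E
```

```text
pics
module_round_center [([0.5037, 0.2148, 0.0125], 0.73)]
module_bar_center [([0.484, -0.0072, 0.0212], 0.6)]
module_bare_center [([0.5088, -0.2311, 0.0205], 0.63)]
pass_nest_floor [([0.664, 0.1552, 0.0071], 0.67)]
reject_nest_floor [([0.648, -0.2099, 0.0092], 0.59)]
pass_nest_mark [([0.711, 0.1681, 0.0089], 0.85), ([0.5071, -0.2316, 0.0188], 0.18)]
reject_nest_mark [([0.7003, -0.2126, 0.007], 0.95)]
spool [([0.6332, -0.0111, 0.0034], 0.53), ([0.5998, 0.4357, 0.0014], 0.42)]
capacitor []
jar [([0.4587, -0.1187, 0.0004], 0.52)]
{'time_s': 0.6, 'joints': array([-5.68017294e+01,  2.20386757e+01,  4.52525692e-01, -2.23483122e-03,
       -6.84103575e+01, -1.48191308e+01]), 'joint_velocities': array([-0.05893888, -0.02237488, -0.09012843,  0.05490283, -0.09258366,
       -0.08510626]), 'effort': array([ 3.23052818e-04, -3.90212953e+01,  1.87533796e+01,  4.22243759e+00,
        1.54230092e-02, -2.08947262e-05]), 'tcp_pos': array([ 0.19711548, -0.59307547,  0.22257527]), 'ee_rot': array([[-9.48995393e-01, -3.15289929e-01,  6.37250914e-05],
       [-3.15289931e-01,  9.48995394e-01, -3.11489946e-05],
       [-5.06538540e-05, -4.96521321e-05, -9.99999997e-01]]), 'wrist_force': array([ 0.06357125, -0.06234638,  0.16504484]), 'moment': array([ 0.00540106, -0.01401051,  0.0537945 ]), 'gripper_width': 0.9992127094334772}
{'camera_matrix': array([[472.42675889,   0.        , 282.41526675],
       [  0.        , 472.42675889, 217.48159683],
       [  0.        ,   0.        ,   1.        ]]), 'world_from_camera': array([[-0.02647073,  0.98633601, -0.16260559,  0.37177366],
       [-0.99943643, -0.02947161, -0.01607018, -0.00213578],
       [-0.02064285,  0.16208857,  0.98656027,  1.31441294],
       [ 0.        ,  0.        ,  0.        ,  1.        ]])}
```

View pics/top0.png

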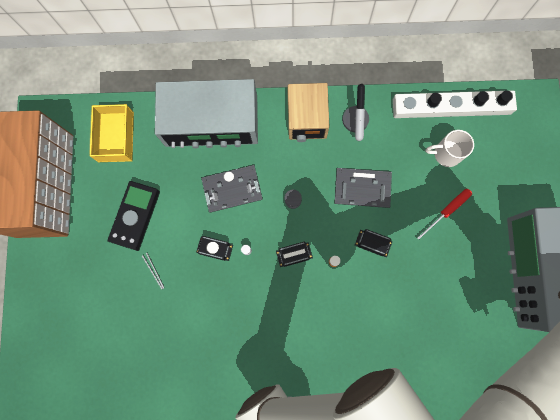

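```bash
cat > h.py <<'E'
from station import r
import cv2,numpy as np
def ray(c,uv,z,k=None):
    k=k or r.calibration(c);K=k["camera_matrix"];T=k["world_from_camera"]
    uv=np.atleast_2d(uv).astype(float)
    d=np.c_[(uv[:,0]-K[0,2])/K[0,0],-(uv[:,1]-K[1,2])/K[1,1],-np.ones(len(uv))]@T[:3,:3].T
    return T[:3,3]+d*((z-T[2,3])/d[:,2])[:,None]
def whites(im,c,z,k=None,lo=150,amin=60):
    m=((im.min(2)>lo)).astype(np.uint8)
    cs,_=cv2.findContours(m,cv2.RETR_EXTERNAL,cv2.CHAIN_APPROX_NONE)
    out=[]
    for q in cs:
        if cv2.contourArea(q)<amin: continue
        w=ray(c,q[:,0,:],z,k)[:,:2]
        b=cv2.minAreaRect((w*1000).astype(np.float32))
        (cx,cy),(a,bb),an=b
        if a<bb: an+=90; a,bb=bb,a
        out.append((q[:,0].mean(0).round().tolist(),round(cx,1),round(cy,1),round(a,1),round(bb,1),round((an+90)%180-90,1)))
    return out
E
python3 - <<'E'
from h import *
im=r.capture("top")
for z in (.036,.008):
    print(z)
    for o in whites(im,"top",z): print(o)
E
```

```text
0.036
([249.0, 414.0], 68.8, 115.0, 68.2, 28.7, -60.0)
([520.0, 413.0], 69.2, -573.5, 95.5, 46.0, 88.8)
([383.0, 409.0], 106.5, -218.8, 236.6, 105.4, 88.8)
([549.0, 390.0], 123.5, -636.1, 155.3, 83.1, -6.9)
([335.0, 260.0], 460.8, -118.6, 24.4, 24.2, 88.4)
([246.0, 249.0], 497.4, 121.3, 24.7, 24.5, 88.4)
([212.0, 247.0], 506.1, 211.9, 30.5, 29.4, -45.8)
([2.0, 286.0], 416.3, 779.7, 283.0, 19.5, 4.1)
([130.0, 217.0], 595.1, 440.8, 36.8, 36.4, 88.3)
([548.0, 230.0], 525.1, -701.7, 120.0, 55.5, -0.1)
([364.0, 175.0], 695.7, -209.4, 58.5, 12.2, 83.9)
([228.0, 176.0], 702.9, 166.0, 26.0, 25.2, -0.5)
([456.0, 148.0], 762.4, -473.4, 113.5, 82.4, -20.4)
([360.0, 124.0], 842.4, -206.8, 92.5, 20.7, -5.3)
([458.0, 104.0], 894.1, -477.4, 345.8, 71.3, 89.9)
([205.0, 107.0], 911.9, 233.3, 283.6, 156.8, 89.9)
([270.0, 39.0], 1063.1, 28.2, 1660.0, 348.1, 87.7)
0.008
([249.0, 414.0], 62.1, 117.6, 69.7, 29.4, -60.0)
([520.0, 413.0], 62.6, -586.0, 97.6, 47.0, 88.8)
([383.0, 409.0], 100.7, -223.6, 241.8, 107.7, 88.8)
([549.0, 390.0], 118.1, -650.0, 158.7, 84.9, -6.9)
([335.0, 260.0], 462.7, -121.2, 24.9, 24.8, 88.4)
([246.0, 249.0], 500.1, 124.0, 25.2, 25.0, 88.4)
([212.0, 247.0], 509.0, 216.6, 31.2, 30.0, -45.8)
([2.0, 286.0], 417.3, 796.8, 289.2, 19.9, 4.1)
([130.0, 217.0], 600.0, 450.5, 37.6, 37.2, 88.3)
([548.0, 230.0], 528.5, -717.0, 122.6, 56.7, -0.1)
([364.0, 175.0], 702.8, -213.9, 59.8, 12.5, 83.9)
([228.0, 176.0], 710.1, 169.7, 26.6, 25.7, -0.5)
([456.0, 148.0], 770.9, -483.7, 116.0, 84.2, -20.4)
([360.0, 124.0], 852.7, -211.2, 94.5, 21.1, -5.3)
([458.0, 104.0], 905.6, -487.8, 353.4, 72.9, 89.9)
([205.0, 107.0], 923.8, 238.5, 289.9, 160.2, 89.9)
([270.0, 39.0], 1078.3, 28.8, 1696.4, 355.7, 87.7)
```

The top view shows the round-tag module at (212,247), the capacitor at (246,249), the bar module at (294,254), the jar at (335,260) and the bare module at (374,242). The pass nest is at (231,188), the spool at (292,199) and the reject nest at (363,187). The networks agree. I'll move above the round module for a close look.

carry_out:
  steps:
    - [[-54.8,66.6,0],-54]
    - [[-54.8,66.6,0],-54]
    - [[-54.8,66.6,0],-54]
    - [[-54.8,66.6,0],-54]
    - [[-54.8,66.6,0],-54]
    - [[-54.8,66.6,0],-54]
    - [[-54.8,66.6,0],-54]
    - [[-54.8,66.6,0],-54]
    - [[-54.8,66.6,0],-54]
    - [[-54.8,66.6,0],-54]
    - [[-54.8,66.6,0],-54]
    - [[-54.8,66.6,0],-54]
    - [[-54.8,66.6,0],-54]
    - [[-54.8,66.6,0],-54]
    - [[-54.8,66.6,0],-54]
    - [[-54.8,66.6,0],-54]
    - [[-54.8,66.6,0],-54]
    - [[-54.8,66.6,0],-54]
    - [[-54.8,66.6,0],-54]
    - [[-54.8,66.6,0],-54]
  gripper: 1

```text
time_s: 2.65
tcp_pos: [0.5066, 0.2111, 0.2223]
ee_rot: [[-0.303, -0.953, -0.001], [-0.953, 0.303, -0.001], [0.001, 0.001, -1.0]]
wrist_force: [0.3, -0.3, -0.3]
gripper_width: 1.003
```

Run:
```python
from h import *
k=r.calibration("wrist")
s=r.sense();print(s["time_s"],s["tcp_pos"].round(4),s["ee_rot"].round(3).tolist(),s["joints"].round(1))
im=r.capture("wrist");cv2.imwrite("pics/w1.png",im[:,:,::-1])
print(k)
for o in whites(im,"wrist",.036,k,150,300): print(o)
for n in ["module_round_center","pass_nest_floor","pass_nest_mark"]:
    print(n,[(np.round(d["centre"],4).tolist(),round(d["confidence"],2)) for d in r.place_of("wrist",n)][:3])
```

```text
2.65 [0.5066 0.2111 0.2223] [[-0.303, -0.953, -0.001], [-0.953, 0.303, -0.001], [0.001, 0.001, -1.0]] [ 39.5  14.7 -10.3  -0.  -65.1 -57.2]
{'camera_matrix': array([[306.39631399,   0.        , 282.16957152],
       [  0.        , 306.39631399, 204.79371048],
       [  0.        ,   0.        ,   1.        ]]), 'world_from_camera': array([[-9.52945792e-01, -2.92127781e-01, -8.09671354e-02,
         4.84569062e-01],
       [ 3.03139236e-01, -9.17475404e-01, -2.57576178e-01,
         1.39722107e-01],
       [ 9.59802065e-04, -2.70000450e-01,  9.62859717e-01,
         3.83178688e-01],
       [ 0.00000000e+00,  0.00000000e+00,  0.00000000e+00,
         1.00000000e+00]])}
([250.0, 286.0], 585.0, 321.8, 360.1, 21.4, -17.7)
([119.0, 197.0], 692.1, 166.0, 27.4, 26.5, -17.7)
([284.0, 184.0], 504.8, 209.5, 31.2, 30.6, -17.7)
([21.0, 172.0], 783.5, 105.3, 53.0, 28.1, -51.4)
([118.0, 134.0], 661.5, 100.3, 48.9, 34.5, 12.7)
([265.0, 104.0], 496.8, 119.8, 24.9, 24.6, -17.6)
module_round_center [([0.5034, 0.2091, 0.0217], 0.96)]
pass_nest_floor [([0.6598, 0.158, 0.0137], 0.75)]
pass_nest_mark [([0.7091, 0.1706, 0.0099], 0.89)]
```

View pics/w1.png

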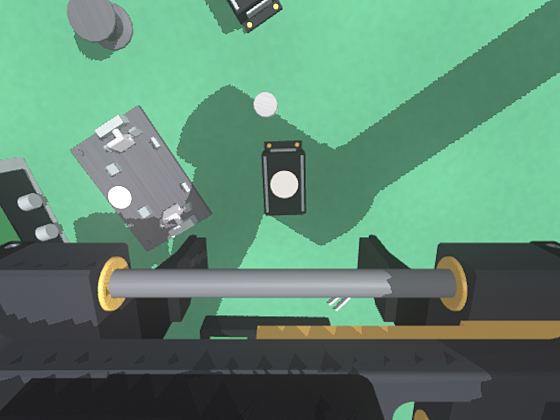

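The wrist view shows the round module nearly aligned at (284,180), with the capacitor at (265,104) and the pass nest around (140,178). Next I'll measure the yaws.

```bash
cat >> h.py <<'E'
def blob(im,uv,c,z,k,kind):
    hsv=cv2.cvtColor(im,cv2.COLOR_RGB2HSV); x=im.astype(int)
    g=x[:,:,1]-(x[:,:,0]+x[:,:,2])/2
    m=((g<0.12*x[:,:,1]+4)).astype(np.uint8)
    m=cv2.morphologyEx(m,cv2.MORPH_CLOSE,np.ones((5,5)))
    m=cv2.morphologyEx(m,cv2.MORPH_OPEN,np.ones((5,5)))
    n,l=cv2.connectedComponents(m); L=l[uv[1],uv[0]]
    if not L: return None
    cs,_=cv2.findContours((l==L).astype(np.uint8),cv2.RETR_EXTERNAL,cv2.CHAIN_APPROX_NONE)
    q=max(cs,key=cv2.contourArea)[:,0]
    (cx,cy),(a,b),an=cv2.minAreaRect((ray(c,q,z,k)[:,:2]*1000).astype(np.float32))
    if a<b: an+=90;a,b=b,a
    # yaw: long axis is local y
    return round(cx,1),round(cy,1),round(a,1),round(b,1),"yaw",round((an-90+90)%180-90,1)
E
python3 - <<'E'
from h import *
im=cv2.imread("pics/w1.png")[:,:,::-1].copy();k=r.calibration("wrist")
print("round",blob(im,(284,184),"wrist",.036,k,0)); print("nest",blob(im,(140,170),"wrist",.008,k,0))
print("mark",whites(im,"wrist",.008,k,150,300)[1])
im=cv2.imread("pics/top0.png")[:,:,::-1].copy();k=r.calibration("top")
for n,uv,z in [("round",(212,247),.036),("bar",(295,253),.036),("bare",(374,242),.036),("pn",(231,190),.008),("rn",(363,188),.008)]:print(n,blob(im,uv,"top",z,k,0))
E
```

```text
round (503.7, 203.1, 85.4, 47.9, 'yaw', -16.6)
nest (674.1, 158.6, 159.8, 105.2, 'yaw', 12.5)
mark ([119.0, 197.0], 709.9, 167.6, 29.7, 28.7, -17.7)
round (504.4, 206.3, 91.4, 49.6, 'yaw', -16.2)
bar (482.2, -9.4, 90.2, 50.6, 'yaw', 13.6)
bare (508.5, -225.6, 90.8, 53.1, 'yaw', -22.5)
pn (676.2, 161.8, 154.8, 104.5, 'yaw', 12.2)
rn (667.0, -209.9, 156.0, 104.5, 'yaw', -6.0)
```

carry_out:
  steps:
    - [[0.5,-16.3,0],-29.9]
    - [[0.5,-16.3,0],-29.9]
    - [[0.5,-16.3,0],-29.9]
    - [[0.5,-16.3,0],-29.9]
    - [[0.5,-16.3,0],-29.9]
    - [[0.5,-16.3,0],-29.9]
    - [[0.5,-16.3,0],-29.9]

```text
time_s: 3.55
tcp_pos: [0.6597, 0.1562, 0.2237]
ee_rot: [[0.211, -0.978, 0.001], [-0.978, -0.211, 0.001], [-0.0, -0.001, -1.0]]
wrist_force: [-0.0, 0.6, -0.0]
gripper_width: 1.002
```

Run:
```python
from h import *
k=r.calibration("wrist")
s=r.sense();print(s["time_s"],s["tcp_pos"].round(4),s["ee_rot"].round(3).tolist(),s["joints"].round(1))
im=r.capture("wrist");cv2.imwrite("pics/w2.png",im[:,:,::-1])
np.save("k2.npy",k)
for o in whites(im,"wrist",.008,k,150,200): print(o)
for n in ["pass_nest_floor","pass_nest_mark"]:
    print(n,[(np.round(d["centre"],4).tolist(),round(d["confidence"],2)) for d in r.place_of("wrist",n)][:3])
# overlay predicted pocket
K=k["camera_matrix"];T=np.linalg.inv(k["world_from_camera"])
def proj(p):
    q=np.array(p)@T[:3,:3].T+T[:3,3];return np.c_[K[0,2]-K[0,0]*q[:,0]/q[:,2],K[1,2]+K[1,1]*q[:,1]/q[:,2]]
a=np.radians(12.3);c=np.array([.6601,.1567]);R=np.array([[np.cos(a),-np.sin(a)],[np.sin(a),np.cos(a)]])
f=4;u0,v0=170,90
big=cv2.resize(im[v0:v0+150,u0:u0+200],None,fx=f,fy=f,interpolation=cv2.INTER_CUBIC)[:,:,::-1].copy()
for z,h,col in [(.008,(.027,.049),(0,0,255)),(.024,(.032,.054),(0,255,255))]:
    P=[(*(c+R@[sx*h[0],sy*h[1]]),z) for sx,sy in[(1,1),(1,-1),(-1,-1),(-1,1)]]
    cv2.polylines(big,[((proj(P)-[u0,v0]+.5)*f).astype(int)],True,col,1)
cv2.imwrite("pics/w2c.png",big)
```

```text
3.55 [0.6597 0.1562 0.2237] [[0.211, -0.978, 0.001], [-0.978, -0.211, 0.001], [-0.0, -0.001, -1.0]] [ 27.   27.2   8.9  -0.  -71.6 -14.8]
([316.0, 288.0], 578.6, 293.7, 355.4, 23.4, 12.2)
([398.0, 250.0], 488.6, 213.9, 35.3, 22.9, -25.0)
([103.0, 236.0], 874.7, 278.9, 64.8, 22.0, 21.7)
([241.0, 181.0], 709.5, 167.3, 28.9, 27.9, 12.2)
([421.0, 182.0], 490.3, 121.8, 45.8, 28.5, -8.1)
([281.0, 132.0], 670.4, 100.8, 38.8, 35.4, -73.2)
([481.0, 66.0], 467.1, -19.1, 66.1, 13.3, -76.0)
([67.0, 106.0], 925.7, 128.1, 207.7, 166.8, -21.3)
pass_nest_floor [([0.6614, 0.1572, 0.0112], 0.71)]
pass_nest_mark [([0.7097, 0.1707, 0.009], 0.9), ([0.6607, 0.1577, 0.0123], 0.73)]
```

View pics/w2c.png

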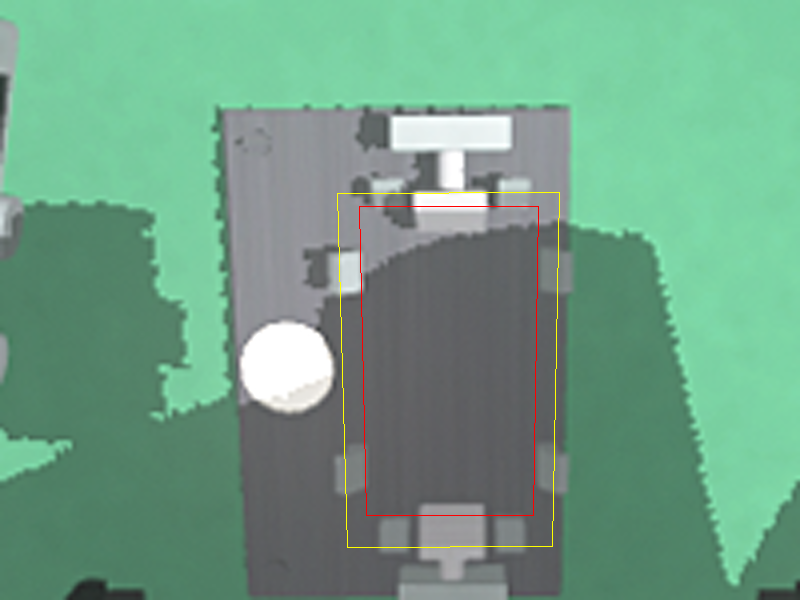

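The overlay fits the pocket within about 1 mm, with the guide feet and flares on the red and yellow outlines. The pocket centre is about (0.6597, 0.1572) with yaw 12.2. Back to the round module.

carry_out:
  steps:
    - [[-8.5,14.0,0],28.8]
    - [[-8.5,14.0,0],28.8]
    - [[-8.5,14.0,0],28.8]
    - [[-8.5,14.0,0],28.8]
    - [[-8.5,14.0,4],28.8]
    - [[-8.5,14.0,8],28.8]
    - [[-8.5,14.0,10],28.8]
    - [[-8.5,14.0,11],28.8]
    - [[-8.5,14.0,11],28.8]
    - [[-8.5,14.0,11],28.8]

```text
time_s: 4.7
tcp_pos: [0.5059, 0.2108, 0.1151]
ee_rot: [[-0.284, -0.959, 0.003], [-0.959, 0.284, 0.002], [-0.003, -0.003, -1.0]]
wrist_force: [-0.5, -0.5, 0.3]
gripper_width: 1.002
```

Run:
```python
from h import *
k=r.calibration("wrist")
s=r.sense();print(s["time_s"],s["tcp_pos"].round(4),s["ee_rot"].round(3).tolist(),s["joints"].round(1))
im=r.capture("wrist");cv2.imwrite("pics/w3.png",im[:,:,::-1])
for o in whites(im,"wrist",.036,k,150,200): print(o)
for n in ["module_round_center"]:
    print(n,[(np.round(d["centre"],4).tolist(),round(d["confidence"],2)) for d in r.place_of("wrist",n)][:3])
```

```text
4.7 [0.5059 0.2108 0.1151] [[-0.284, -0.959, 0.003], [-0.959, 0.284, 0.002], [-0.003, -0.003, -1.0]] [ 39.6  20.5 -19.    0.1 -50.3 -56.2]
([167.0, 287.0], 623.4, 246.2, 102.8, 17.8, -16.5)
([59.0, 220.0], 685.4, 164.4, 26.2, 25.3, -16.5)
([284.0, 211.0], 504.5, 209.1, 31.6, 31.2, 73.5)
([49.0, 189.0], 677.5, 138.8, 25.3, 20.5, -79.3)
([59.0, 142.0], 655.8, 105.6, 50.0, 23.2, 13.2)
([43.0, 122.0], 660.5, 89.6, 43.0, 12.7, 5.9)
([259.0, 97.0], 497.0, 119.4, 26.0, 25.9, -16.8)
module_round_center [([0.5045, 0.2094, 0.0188], 0.63)]
```

View pics/w3.png

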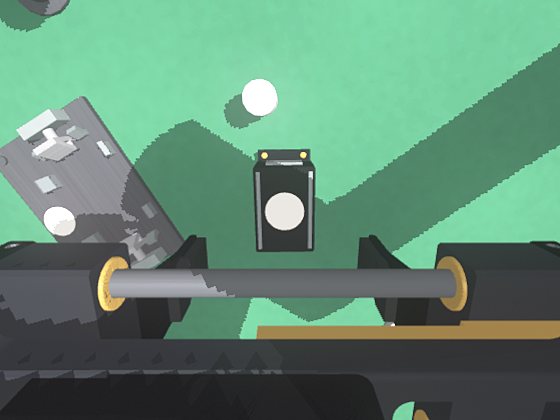

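The module at (284,205) is square to the jaws. Descending and gripping.

carry_out:
  steps:
    - [[0.2,0.1,2],0]
    - [[0.2,0.1,5],0]
    - [[0.2,0.1,8],0]
    - [[0.2,0.1,9.7],0]
    - [[0.2,0.1,10.4],0]
    - [[0.2,0.1,10.6],0]
    - [[0.2,0.1,10.6],0]
    - [[0.2,0.1,10.6],0]

```text
time_s: 5.6
tcp_pos: [0.5058, 0.2101, 0.0107]
ee_rot: [[-0.284, -0.959, 0.006], [-0.959, 0.284, 0.004], [-0.006, -0.005, -1.0]]
wrist_force: [-0.2, 0.3, 0.9]
gripper_width: 1.0
```

carry_out:
  steps:
    - [[0,0,0],0]
    - [[0,0,0],0]
    - [[0,0,0],0]
    - [[0,0,0],0]
    - [[0,0,0],0]
    - [[0,0,0],0]
    - [[0,0,0],0]
    - [[0,0,0],0]
    - [[0,0,0],0]
    - [[0,0,0],0]
  gripper: -1

```text
time_s: 6.6
tcp_pos: [0.5056, 0.21, 0.0107]
ee_rot: [[-0.284, -0.959, 0.006], [-0.959, 0.284, 0.004], [-0.005, -0.004, -1.0]]
wrist_force: [-2.0, 0.9, 1.8]
gripper_width: 0.574
```

Gripped, with an opening of 50 mm. Lifting and carrying to just above the pass nest.

carry_out:
  steps:
    - [[0,0,-1],0]
    - [[0,0,-4],0]
    - [[0,0,-8],0]
    - [[0.1,-3,-8],-6]
    - [[0.3,-7,-8],-12]
    - [[0.4,-11,-8],-20]
    - [[0.6,-14.5,-8],-28]
    - [[0.6,-16.2,-8],-28.7]
    - [[0.6,-16.2,-8],-28.7]
    - [[0.6,-16.2,-8],-28.7]
    - [[0.6,-16.2,-8],-28.7]

```text
time_s: 7.7
tcp_pos: [0.6577, 0.1581, 0.0914]
ee_rot: [[0.211, -0.977, 0.005], [-0.977, -0.211, 0.004], [-0.003, -0.006, -1.0]]
wrist_force: [0.3, 0.4, -3.5]
gripper_width: 0.573
```

Run:
```python
from h import *
k=r.calibration("wrist")
s=r.sense();print(s["time_s"],s["tcp_pos"].round(4),s["ee_rot"].round(4).tolist(),s["gripper_width"])
im=r.capture("wrist");cv2.imwrite("pics/w4.png",im[:,:,::-1])
zl=s["tcp_pos"][2]-.0107+.036
print("lid z",zl)
for o in whites(im,"wrist",zl,k,150,200): print(o)
for o in whites(im,"wrist",.008,k,150,200)[:4]: print(o)
```

```text
7.7 [0.6577 0.1581 0.0914] [[0.2111, -0.9775, 0.0048], [-0.9775, -0.2111, 0.0038], [-0.0027, -0.0055, -1.0]] 0.5734102261499691
lid z 0.11665676201425682
([284.0, 288.0], 654.6, 165.4, 93.5, 13.5, 12.3)
([282.0, 260.0], 660.2, 147.5, 30.2, 12.5, 13.5)
([218.0, 210.0], 694.6, 130.7, 15.7, 12.6, -85.2)
([494.0, 213.0], 569.4, 105.0, 32.3, 16.4, -12.9)
([96.0, 154.0], 750.1, 116.7, 14.4, 7.6, 2.1)
([263.0, 137.0], 680.5, 95.8, 56.5, 22.5, 12.2)
([67.0, 90.0], 767.4, 97.4, 46.7, 26.6, -0.8)
([368.0, 18.0], 648.2, 40.9, 16.2, 4.0, 24.8)
([376.0, 3.0], 647.1, 35.5, 17.7, 3.1, 12.1)
([284.0, 288.0], 640.0, 230.7, 168.6, 24.4, 12.3)
([282.0, 260.0], 649.9, 198.4, 54.5, 22.5, 13.5)
([218.0, 210.0], 712.0, 168.0, 28.4, 22.7, -85.2)
([494.0, 213.0], 486.3, 121.7, 58.2, 29.5, -12.9)
```

View pics/w4.png

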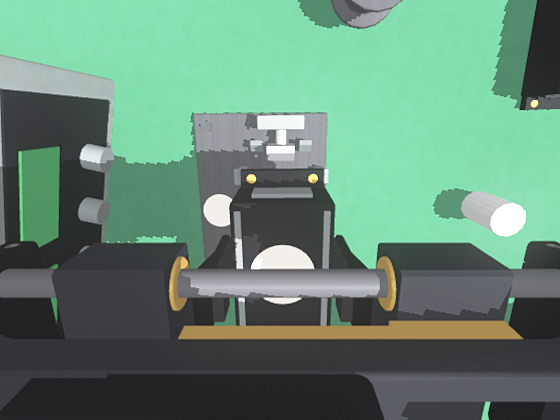

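The held module is square over the nest. Descending with a 1.5 mm correction to just above the catches, then pressing.

carry_out:
  steps:
    - [[0,-0.15,0.5],0]
    - [[0,-0.15,2],0]
    - [[0,-0.15,3.5],0]
    - [[0,-0.15,4.3],0]
    - [[0,-0.15,4.5],0]
    - [[0,-0.15,4.5],0]
    - [[0,-0.15,4.5],0]

```text
time_s: 8.45
tcp_pos: [0.6599, 0.1589, 0.047]
ee_rot: [[0.212, -0.977, 0.006], [-0.977, -0.212, 0.004], [-0.003, -0.007, -1.0]]
wrist_force: [0.1, 0.2, -1.5]
gripper_width: 0.572
```

carry_out:
  steps:
    - [[0,0,0.5],0]
    - [[0,0,1.0],0]
    - [[0,0,1.4],0]
    - [[0,0,1.8],0]
    - [[0,0,2.1],0]
    - [[0,0,2.4],0]
    - [[0,0,2.6],0]
    - [[0,0,2.8],0]
    - [[0,0,2.9],0]
    - [[0,0,2.9],0]
    - [[0,0,2.9],0]
    - [[0,0,2.9],0]

```text
time_s: 9.65
tcp_pos: [0.6608, 0.1595, 0.0188]
ee_rot: [[0.212, -0.977, 0.008], [-0.977, -0.212, 0.005], [-0.003, -0.009, -1.0]]
wrist_force: [-0.7, 0.6, 5.4]
gripper_width: 0.574
```

carry_out:
  steps:
    - [[0,0,0.2],0]
    - [[0,0,0.4],0]
    - [[0,0,0.4],0]
    - [[0,0,0.4],0]

```text
time_s: 10.05
tcp_pos: [0.6609, 0.1594, 0.0185]
ee_rot: [[0.214, -0.977, 0.008], [-0.977, -0.214, 0.004], [-0.002, -0.009, -1.0]]
wrist_force: [-5.7, -2.0, 17.1]
gripper_width: 0.573
```

Run:
```python
from h import *
s=r.sense();print(s["time_s"],s["tcp_pos"].round(4),s["wrist_force"])
im=r.capture("scene");
im=r.capture("wrist");big=cv2.resize(im[60:270,140:420],None,fx=2.6,fy=2.6,interpolation=cv2.INTER_CUBIC)
cv2.imwrite("pics/w5.png",big[:,:,::-1])
```

```text
10.05 [0.6609 0.1594 0.0185] [-5.73413067 -1.95305135 17.06640968]
```

View pics/w5.png

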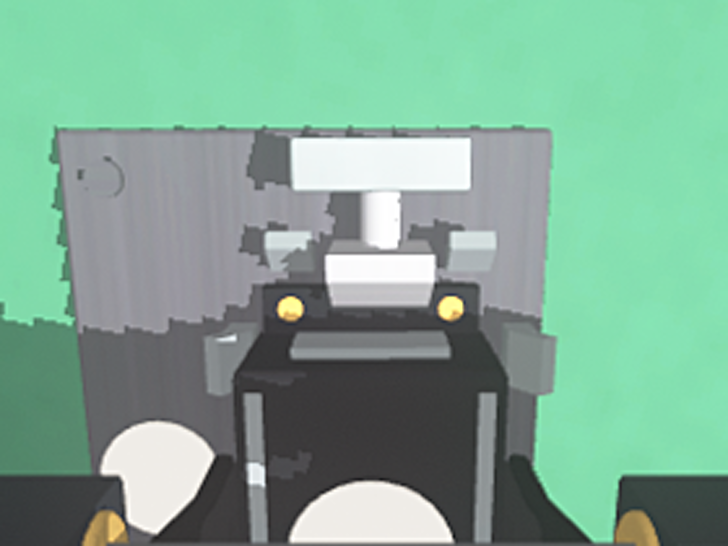

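The -y catch nose sits over the ear at (380,280) in the crop. The module is on the floor: TCP is at the expected height, the force is 17 N and it gives no further. Releasing and lifting.

carry_out:
  steps:
    - [[0,0,0],0]
    - [[0,0,0],0]
    - [[0,0,0],0]
    - [[0,0,0],0]
    - [[0,0,0],0]
    - [[0,0,0],0]
    - [[0,0,0],0]
    - [[0,0,-1],0]
    - [[0,0,-4],0]
    - [[0,0,-8],0]
    - [[0,0,-13],0]
    - [[0,0,-18],0]
    - [[0,0,-20],0]
    - [[0,0,-20],0]
    - [[0,0,-20],0]
  gripper: 1

```text
time_s: 11.65
tcp_pos: [0.6589, 0.1587, 0.2193]
ee_rot: [[0.213, -0.977, 0.009], [-0.977, -0.213, 0.005], [-0.003, -0.01, -1.0]]
wrist_force: [0.9, 0.9, -1.6]
gripper_width: 0.999
```

Run:
```python
from h import *
k=r.calibration("wrist")
s=r.sense();print(s["time_s"],s["tcp_pos"].round(4),s["ee_rot"].round(4).tolist())
im=r.capture("wrist");big=cv2.resize(im[70:240,180:380],None,fx=3.5,fy=3.5,interpolation=cv2.INTER_CUBIC)
cv2.imwrite("pics/w6.png",big[:,:,::-1])
for o in whites(im,"wrist",.044,k,150,200): print(o)
im=r.capture("top")
for o in whites(im,"top",.036,None,110,60): 
  if 400<o[1]<720 and abs(o[2])<300: print("top",o)
```

```text
11.65 [0.6589 0.1587 0.2193] [[0.2134, -0.9769, 0.0089], [-0.977, -0.2133, 0.0049], [-0.0029, -0.0097, -0.9999]]
([321.0, 288.0], 586.9, 273.5, 312.2, 20.8, 12.6)
([105.0, 237.0], 853.6, 260.9, 47.6, 16.4, 12.5)
([282.0, 187.0], 661.0, 158.1, 31.5, 30.9, 12.4)
([242.0, 180.0], 705.9, 159.2, 25.8, 24.9, 12.4)
([425.0, 181.0], 508.0, 118.2, 41.1, 25.5, -8.0)
([284.0, 128.0], 671.9, 98.0, 31.8, 30.1, 12.3)
([487.0, 63.0], 486.9, -9.1, 59.3, 12.0, -76.0)
([68.0, 104.0], 883.4, 114.6, 181.5, 151.7, -6.5)
top ([335.0, 260.0], 462.0, -120.0, 27.0, 26.9, -2.5)
top ([294.0, 253.0], 483.7, -9.8, 61.0, 12.3, -76.1)
top ([246.0, 250.0], 497.3, 119.9, 29.1, 24.8, 43.8)
top ([253.0, 187.0], 669.4, 99.1, 33.9, 31.0, 12.6)
top ([364.0, 175.0], 695.7, -209.4, 58.5, 12.6, 83.9)
```

View pics/w6.png

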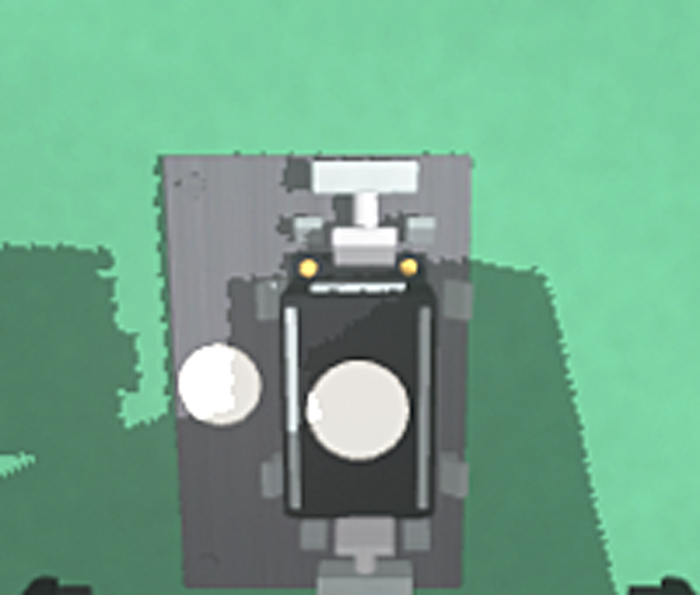

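The round module is home with both catches over its ears (crop: -y nose at (365,245), +y nose at (362,535)). Now the bar module.

carry_out:
  steps:
    - [[12.9,20.8,0],-1.6]
    - [[12.9,20.8,0],-1.6]
    - [[12.9,20.8,0],-1.6]
    - [[12.9,20.8,0],-1.6]
    - [[12.9,20.8,0],-1.6]
    - [[12.9,20.8,2],-1.6]
    - [[12.9,20.8,5],-1.6]
    - [[12.9,20.8,8],-1.6]
    - [[12.9,20.8,10],-1.6]
    - [[12.9,20.8,10],-1.6]
    - [[12.9,20.8,10],-1.6]
    - [[12.9,20.8,10],-1.6]

```text
time_s: 12.95
tcp_pos: [0.484, -0.0115, 0.1164]
ee_rot: [[0.241, -0.971, 0.007], [-0.971, -0.241, 0.003], [-0.001, -0.007, -1.0]]
wrist_force: [0.6, 0.4, -0.8]
gripper_width: 0.997
```

Run:
```python
from h import *
k=r.calibration("wrist")
s=r.sense();print(s["time_s"],s["tcp_pos"].round(4),s["ee_rot"].round(4).tolist())
im=r.capture("wrist");cv2.imwrite("pics/w7.png",im[:,:,::-1])
for o in whites(im,"wrist",.036,k,150,200): print(o)
for n in ["module_bar_center"]:
    print(n,[(np.round(d["centre"],4).tolist(),round(d["confidence"],2)) for d in r.place_of("wrist",n)][:3])
```

```text
12.95 [ 0.484  -0.0115  0.1164] [[0.241, -0.9705, 0.0069], [-0.9705, -0.241, 0.0031], [-0.0013, -0.0075, -1.0]]
([238.0, 324.0], 497.0, 101.8, 39.7, 23.8, 86.9)
([322.0, 288.0], 432.3, 47.8, 222.0, 9.0, 14.2)
([285.0, 212.0], 482.4, -11.8, 60.4, 11.4, -76.3)
([310.0, 212.0], 462.1, -17.1, 64.6, 3.2, -76.0)
([352.0, 82.0], 459.4, -121.1, 30.3, 28.8, 13.9)
module_bar_center [([0.4941, 0.1159, 0.0072], 0.74)]
```

View pics/w7.png

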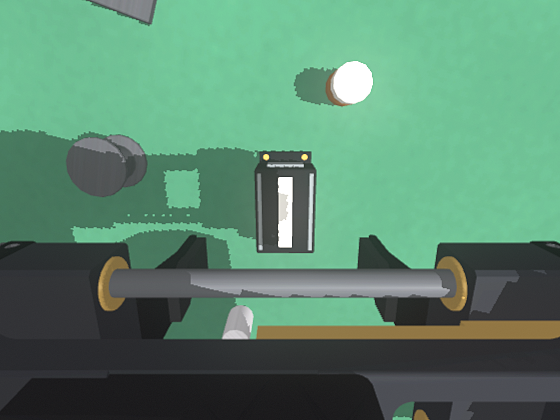

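The bar module at (285,210) is well aligned. The network's top answer there was the capacitor, so I ignore it in favour of the tag measurement (0.4824, -0.0118). Gripping.

carry_out:
  steps:
    - [[0,0.2,2],0]
    - [[0,0.2,5],0]
    - [[0,0.2,8],0]
    - [[0,0.2,9.7],0]
    - [[0,0.2,10.5],0]
    - [[0,0.2,10.7],0]
    - [[0,0.2,10.7],0]
    - [[0,0.2,10.7],0]

```text
time_s: 13.85
tcp_pos: [0.4838, -0.0113, 0.0107]
ee_rot: [[0.241, -0.97, 0.01], [-0.971, -0.241, 0.004], [-0.002, -0.011, -1.0]]
wrist_force: [-0.3, -0.9, 1.1]
gripper_width: 1.001
```

carry_out:
  steps:
    - [[0,0,0],0]
    - [[0,0,0],0]
    - [[0,0,0],0]
    - [[0,0,0],0]
    - [[0,0,0],0]
    - [[0,0,0],0]
    - [[0,0,0],0]
    - [[0,0,0],0]
  gripper: -1

```text
time_s: 14.65
tcp_pos: [0.4835, -0.0114, 0.0107]
ee_rot: [[0.241, -0.97, 0.009], [-0.971, -0.241, 0.004], [-0.002, -0.01, -1.0]]
wrist_force: [-0.6, -0.6, 1.7]
gripper_width: 0.574
```

carry_out:
  steps:
    - [[0,0,-1],0]
    - [[0,0,-4],0]
    - [[0,0,-8],0]
    - [[0,0,-12],0]
    - [[2,-3,-14],5]
    - [[5,-6,-14],10]
    - [[8,-9,-14],15]
    - [[11,-12,-14],19.9]
    - [[12.6,-14,-14],19.9]
    - [[12.6,-14,-14],19.9]
    - [[12.6,-14,-14],19.9]
    - [[12.6,-14,-14],19.9]

```text
time_s: 15.85
tcp_pos: [0.6475, -0.1001, 0.152]
ee_rot: [[-0.103, -0.995, 0.009], [-0.995, 0.104, 0.004], [-0.005, -0.008, -1.0]]
wrist_force: [-0.1, 0.1, -1.2]
gripper_width: 0.571
```

Run:
```python
from h import *
k=r.calibration("wrist")
s=r.sense();print(s["time_s"],s["tcp_pos"].round(4),s["ee_rot"].round(4).tolist(),s["gripper_width"])
im=r.capture("wrist")
for o in whites(im,"wrist",.008,k,150,100): print(o)
for n in ["reject_nest_floor","reject_nest_mark"]:
    print(n,[(np.round(d["centre"],4).tolist(),round(d["confidence"],2)) for d in r.place_of("wrist",n)][:3])
K=k["camera_matrix"];T=np.linalg.inv(k["world_from_camera"])
def proj(p):
    q=np.array(p)@T[:3,:3].T+T[:3,3];return np.c_[K[0,2]-K[0,0]*q[:,0]/q[:,2],K[1,2]+K[1,1]*q[:,1]/q[:,2]]
a=np.radians(-6);c=np.array([.6517,-.2108]);R=np.array([[np.cos(a),-np.sin(a)],[np.sin(a),np.cos(a)]])
f=3.5;u0,v0=170,20
big=cv2.resize(im[v0:v0+170,u0:u0+220],None,fx=f,fy=f,interpolation=cv2.INTER_CUBIC)[:,:,::-1].copy()
for z,h,col in [(.008,(.027,.049),(0,0,255)),(.024,(.032,.054),(0,255,255))]:
    P=[(*(c+R@[sx*h[0],sy*h[1]]),z) for sx,sy in[(1,1),(1,-1),(-1,-1),(-1,1)]]
    cv2.polylines(big,[((proj(P)-[u0,v0]+.5)*f).astype(int)],True,col,1)
cv2.imwrite("pics/w8.png",big)
```

```text
15.85 [ 0.6475 -0.1001  0.152 ] [[-0.1035, -0.9946, 0.0085], [-0.9946, 0.1035, 0.0042], [-0.0051, -0.008, -1.0]] 0.571233871821259
([282.0, 311.0], 663.5, 37.6, 37.1, 25.3, 84.3)
([279.0, 287.0], 662.8, 6.3, 231.4, 22.7, -5.7)
([28.0, 286.0], 945.1, -22.5, 57.1, 21.6, -5.7)
([282.0, 243.0], 655.1, -45.8, 58.0, 24.3, 84.6)
([282.0, 196.0], 649.4, -97.6, 61.6, 3.2, -5.8)
([490.0, 159.0], 440.8, -115.0, 41.7, 32.4, -22.4)
([45.0, 108.0], 863.1, -207.1, 100.9, 31.1, -3.1)
([34.0, 88.0], 870.1, -226.0, 57.3, 4.8, -1.8)
([29.0, 82.0], 872.3, -232.0, 48.5, 6.0, 0.2)
([462.0, 38.0], 475.5, -225.1, 64.7, 3.8, 67.2)
([410.0, 30.0], 520.9, -236.5, 51.0, 3.7, 67.3)
([257.0, 73.0], 666.2, -206.1, 139.6, 103.9, 83.9)
reject_nest_floor [([0.6509, -0.209, 0.0068], 0.71)]
reject_nest_mark [([0.7034, -0.215, 0.0062], 0.9)]
```

View pics/w8.png

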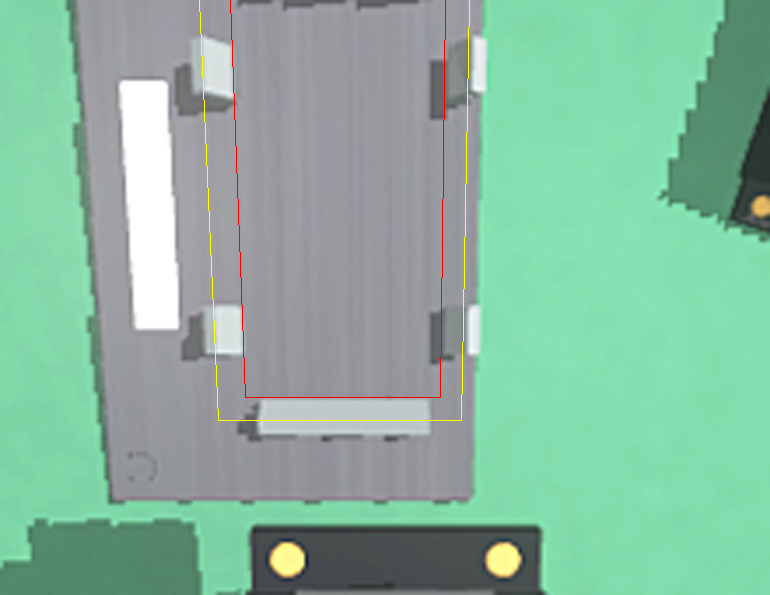

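The overlay lines up with the guide feet within about 0.5 mm. The pocket is at about (0.6514, -0.2107) with yaw -6. Carrying over it and part-way down.

carry_out:
  steps:
    - [[3,-0.4,0],0]
    - [[7,-0.9,0],0]
    - [[10,-1.4,0],0]
    - [[11.0,-1.4,2],0]
    - [[11.0,-1.4,5],0]
    - [[11.0,-1.4,8],0]
    - [[11.0,-1.4,9.5],0]
    - [[11.0,-1.4,10],0]
    - [[11.0,-1.4,10],0]
    - [[11.0,-1.4,10],0]

```text
time_s: 17.0
tcp_pos: [0.6527, -0.2103, 0.0539]
ee_rot: [[-0.102, -0.995, 0.013], [-0.995, 0.102, 0.003], [-0.005, -0.012, -1.0]]
wrist_force: [0.4, 0.1, -1.9]
gripper_width: 0.573
```

carry_out:
  steps:
    - [[0.05,0.15,0.4],0]
    - [[0.05,0.15,1.0],0]
    - [[0.05,0.15,1.6],0]
    - [[0.05,0.15,2.2],0]
    - [[0.05,0.15,2.7],0]
    - [[0.05,0.15,3.1],0]
    - [[0.05,0.15,3.3],0]
    - [[0.05,0.15,3.5],0]
    - [[0.05,0.15,3.55],0]
    - [[0.05,0.15,3.55],0]

```text
time_s: 18.0
tcp_pos: [0.6517, -0.2106, 0.0189]
ee_rot: [[-0.102, -0.995, 0.013], [-0.995, 0.102, 0.003], [-0.004, -0.013, -1.0]]
wrist_force: [-1.2, 1.6, 0.5]
gripper_width: 0.575
```

carry_out:
  steps:
    - [[0,0,0.1],0]
    - [[0,0,0.15],0]
    - [[0,0,0.15],0]

```text
time_s: 18.3
tcp_pos: [0.6517, -0.2107, 0.0188]
ee_rot: [[-0.102, -0.995, 0.013], [-0.995, 0.102, 0.003], [-0.004, -0.013, -1.0]]
wrist_force: [-2.8, 1.3, 6.8]
gripper_width: 0.571
```

carry_out:
  steps:
    - [[0,0,0],0]
    - [[0,0,0],0]
    - [[0,0,0],0]
    - [[0,0,0],0]
    - [[0,0,0],0]
    - [[0,0,0],0]
    - [[0,0,0],0]
    - [[0,0,-1],0]
    - [[0,0,-4],0]
    - [[0,0,-8],0]
    - [[0,0,-13],0]
    - [[0,0,-18],0]
    - [[0,0,-20],0]
    - [[0,0,-20],0]
    - [[0,0,-20],0]
  gripper: 1

```text
time_s: 19.8
tcp_pos: [0.6488, -0.211, 0.2195]
ee_rot: [[-0.102, -0.995, 0.014], [-0.995, 0.102, 0.003], [-0.005, -0.014, -1.0]]
wrist_force: [-0.2, 1.1, -0.7]
gripper_width: 0.997
```

Run:
```python
from h import *
k=r.calibration("wrist")
s=r.sense();print(s["time_s"],s["tcp_pos"].round(4),s["wrist_force"].round(1))
im=r.capture("wrist")
for o in whites(im,"wrist",.044,k,150,200): print(o)
a=cv2.resize(im[60:260,150:410],(520,400),interpolation=cv2.INTER_CUBIC)
t=r.capture("top");b=cv2.resize(t[140:290,100:480],(760,300)[:2],interpolation=cv2.INTER_CUBIC)
cv2.imwrite("pics/w9.png",a[:,:,::-1]);cv2.imwrite("pics/t9.png",b[:,:,::-1])
out=np.zeros((600,800,3),np.uint8);out[:330,:430]=cv2.resize(a,(430,330));out[330:600,:684]=cv2.resize(b,(684,270));cv2.imwrite("pics/f.png",out[:,:,::-1])
```

```text
19.8 [ 0.6488 -0.211   0.2195] [-0.2  1.1 -0.7]
([279.0, 286.0], 670.3, -89.0, 418.9, 12.4, -6.0)
([447.0, 239.0], 464.3, -132.2, 32.4, 18.0, 5.8)
([283.0, 224.0], 655.0, -167.6, 41.9, 9.8, -5.6)
([282.0, 187.0], 651.8, -210.8, 59.8, 11.5, 84.2)
([242.0, 181.0], 695.9, -222.2, 54.7, 11.3, 84.0)
([11.0, 173.0], 942.0, -252.6, 158.1, 47.3, 69.7)
([377.0, 20.0], 543.6, -367.1, 52.4, 5.8, -49.3)
([151.0, 10.0], 762.1, -395.9, 29.6, 23.2, -6.1)
([43.0, 62.0], 884.1, -364.6, 111.8, 80.0, 89.9)
```

View pics/f.png

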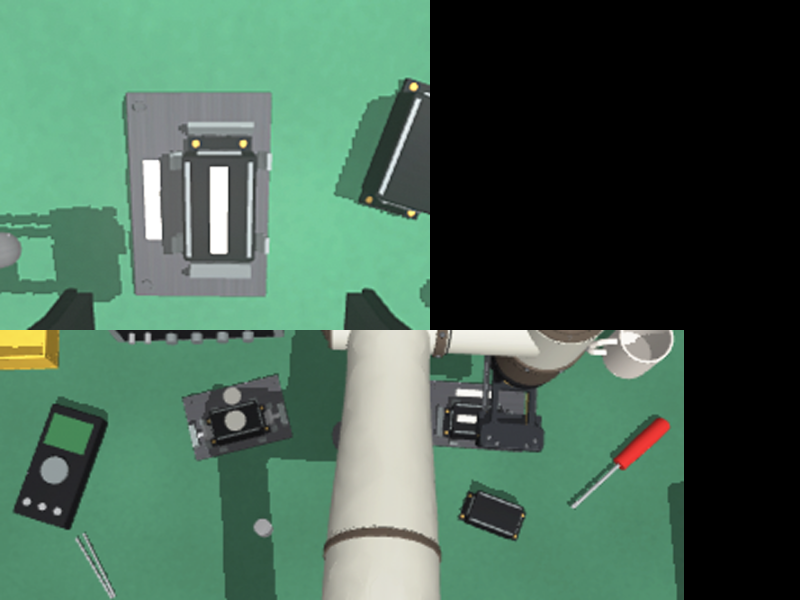

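The bar module lies flat and square in the bar-marked nest, the round module is in its nest, and the bystanders in view haven't moved. Handing in.

```bash
python3 -c "
from station import r
print(r.finish_job())"
```

```text
the job is handed in; nothing more can be done
None
```

Both tagged modules are in their nests, and I handed the job in at about 20 s of the 54 s allowed. `finish_job` reports no verdict.

- **Round-tag module:** It went first, pressed into the round-marked nest. The press read 17 N with the tool at its expected seated height and no further movement. The close-up afterwards showed both catch noses back at rest over the ears, but I judged that from the picture because I had no joint reading.
- **Bar-tag module:** It was set down with light contact (about 7 N) and released while resting on the pocket floor. The last wrist picture shows its tag at (0.652, -0.211), within 1 mm of the pocket centre, and square to the nest.
- **Bystanders:** The untagged module, capacitor, multimeter, screwdriver and tweezers looked untouched in the last pictures. The arm hid the spool and jar in the last top view, so I did not recheck them; I planned every move to stay clear of them.
- **Disagreements:** Near the bar module the network reported the capacitor's position instead, so I used the tag measured in the picture. The top camera's positions were about 2 mm off the wrist camera's, and I relied on the wrist camera.

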